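Get the ring tub out from behind the bottle and mandrel, close it, and tidy up

ROBOT

A 7-joint arm with a two-finger parallel gripper is mounted at the origin on the work surface. World frame = base frame: x ahead of the robot, y to its left, z up, the work surface at z = 0. Lengths are in m, angles in degrees, forces in N, time in s.
With the tool pointing down it reaches from about 0.35 to 0.9 m from the base axis. Payload 19.9 kg.
Tool frame: the origin (TCP) lies at the very end of the fingers, on their centre line; the grasp point (between the pads) lies 19 mm behind it; z points along the fingers, y is the line along which they close (so a half turn about z gives the same grasp; the last joint's range is limited). The gripper opens to 94 mm and grips with 3 to 60 N. Pads are 16 mm wide; open, the fingers measure 119 mm over their backs; the gripper's body (75 mm by 177 mm) begins 78 mm behind the grasp point.
Start: joints at [-74.227, 23.915, -0.59, 92.452, 0.269, 63.638, -3.037], TCP at [0.195, 0.594, 0.205] pointing down, gripper open.
Joint ranges: [-161.28, 161.28], [-22.2, 115.67], [-73.04, 71.86], [3.21, 147.25], [-68.34, 248.33], [10.77, 114.83], [-161.83, 161.83]. Speed limits (degrees/s): [108.29, 108.29, 136.94, 136.94, 172.46, 172.46, 172.46].

INTERFACE

Orientations are given as a 3x3 rotation matrix whose columns are the frame's x, y, z axes.
In Python, from plant import status, eyes, env gives the robot as it stands.
- The arm moves only by the tool drive_tool, never from a script. Its argument "deltas" is a list of rows, each a list of 7 numbers: the shift along the tool's x, y, z in shares of 1 m (1.0 is 1 m), then the turn, a rotation vector about the tool's x, y, z in a scale on which 1.0 is 4 rad, then the opening, from -1 (shut) to 1 (fully open). In form: [[dx, dy, dz, wx, wy, wz, gripper], ...]. A call has 1 to 12 rows; each row is the pose to reach, as a shift and turn from the pose commanded when the call began, along the tool's axes at that moment; what a row does not reach only later rows make up. A row lasts 1/8 s, in which the tool goes at most 62.5 mm and 10.7 degrees, less where a joint would pass 70% of its speed; a pose out of reach is approached as far as the arm can. No shift or turn number may pass 1 either way. A call with a gripper value outside its range is refused whole. The fingers move at their own pace and stop on an object; the grip force is fixed at half the most. Time passes only in rows, so rows that repeat a pose let the fingers close. It gives the time, the measured TCP pose, the force, the opening and the grip force at its end, in the units of the state.
- status.get_state(): the state, without advancing time (a new reading comes with each control period).
- eyes.get_image(name): name is "scene" or "top" or "wrist"; returns a dict with "color" (400x640x3 uint8, red, green, blue), "K" (3x3 intrinsics, pixels), "R" (3x3) and "t" (3): a world point X has camera coordinates R X + t. Camera axes: x right, y down, z forward; pixel columns grow to the right and rows downward; lengths in m; the calibration is good to about 2 mm. A picture is of the moment at which its call begins. There is no depth.
- env.close_job(): hands the job in; it is judged then, once.
The state is a dict: "t": time; "joint_pos": joint angles; "joint_velocities": joint speeds; "joint_efforts": joint torques, N m; "eef_pos": TCP position; "tcp_rot": TCP orientation; "contact_force": force on the tool from outside, world axes, zero at the start; "moment": the same for the moment, N m; "width": opening from 0.0 (shut) to 1.0 (fully open); "grasp_force": force on a finger pad.
Only numpy, scipy, OpenCV 4.12 (cv2) and the standard library are available. Lean on these libraries where they do the work, as an engineer would, in place of code of your own. Each camera call takes 0.05 s, during which the arm holds its last target. There are 200 camera calls.

TASK

The open tub with the finished ring is boxed in behind the brown bottle and the stepped mandrel in the wooden organiser: first stand the bottle and the mandrel in the side tray, then set the tub in the middle of the round rubber mat and close it with its lid, seated all the way down. Last of all, put the bottle and the mandrel back in the organiser, each in the very bay it came from. Keep everything upright and leave the vise, the graver and the loupe alone.

Things in the scene. Friction and masses are not known exactly. Their poses are not given: they have to be found in the camera images.
- organiser: Fixed wooden organiser, 170 (x) by 160 mm, floor 6 mm thick; origin under its centre, -x the front. Two front bays 66 by 66 mm inside, centres x -45, y +37 and -37 mm, ribs round them to z 14 mm. Behind, the tub (at x 45, y 0) in a slot 70 mm wide, open to the back, between wood blocks (x 8 to 82, tops z 46 mm): no finger room at the tub's sides, so grip its front and back.
- bottle: Loose amber glass bottle, paper label, black cap, about 160 g, 115 mm tall: body 46 mm diameter to z 70 mm, 24 mm neck at z 84 to 90, cap 28 mm diameter at z 90 to 115 mm (a good grip). Origin at the centre of its underside, z up. Starts in the middle of one of the organiser's front bays (either).
- mandrel: Loose stepped steel ring mandrel standing on a round dark wood foot, about 250 g, 130 mm tall: foot 46 mm diameter to z 16 mm; steps of diameter 26 mm (to z 52), 21 mm (to z 88) and 16 mm (z 88 to 130, a good grip). Origin at the centre of its underside, z up. Starts in the middle of the other front bay.
- tub: Loose open square white tub, 60 by 60 mm outside, 54 by 54 inside, 36 mm high, about 60 g; in it, fixed, a grey foam pad and a brass ring (looks only, no obstacle to the lid). Origin at the centre of its underside, x and y along its sides, z up. Starts in the organiser's back slot, sides parallel to the organiser's.
- lid: Loose square white lid, about 40 g, right way up on the bench: plug 48 by 48 mm, z 0 to 6; plate 64 by 64 mm, z 6 to 11; grip bar 36 mm long in x, 14 mm wide in y, z 11 to 27 mm. Origin at the centre of the plug's underside. Fits the tub in any of four square turns; drops in freely without a snap; seated, its plate rests on the rim, its origin 30 mm above the tub's.
- side_tray: Fixed shallow dark wood tray, the side area, 120 (x) by 200 (y) mm, floor 5 mm thick, lip 5 mm wide and 12 mm high; empty at the start. Origin under its centre, z up. Stands to the left or to the right of the organiser.
- mat: Fixed round black rubber mat, 110 mm diameter, 4 mm thick, where the tub is to go. Origin under its centre, z up. Lies on the side away from the side tray.
- vise: Bystander: steel ball vise on a black rubber foot, 96 mm diameter, 74 mm high, origin under its centre. Leave alone.
- graver: Bystander: engraver's graver lying on the bench, 105 mm long, 26 mm high, dark wood mushroom handle, origin under its middle. Leave alone.
- loupe: Bystander: small steel folding loupe lying on the bench, about 66 by 26 by 22 mm, origin under its middle. Leave alone.
Not all that is in view belongs to the job. There is more than one size of the side_tray; the one meant has the size given above.

How it is judged:
By the outcome, as a careful person would: the job done as asked, in the order asked, and still so for the second after the job is handed in, with the robot touching nothing.
It also fails if it takes over 144 s, if anything falls off the work surface, if the arm or the gripper's body presses on something with over 40 N, if the wrist force passes 120 N, or if a joint passes its speed limit or range.

## Working session

There is one attempt and no reset: what is moved stays moved. The work goes in short steps, Python scripts to look and compute and a tool call to move; the robot and the scene stay as the last step left them, time stands still between calls to the robot, and variables do not carry over. Pictures are saved under pics/ and viewed, at most 18 in all, crops included, and the job is handed in when it is done.

Besides the shell and the picture viewer there is one more tool, called after ">>>" as name([rows], argument=value, ...), one row to a line, values as JSON. drive_tool: Moves the arm, as the interface text tells. Its arguments: {"type":"object","properties":{"deltas":{"type":"array"}},"required":["deltas"]}

```bash
ls; mkdir -p pics; cat > h.py <<'E'
import numpy as np, cv2
from plant import status, eyes, env
def snap(n,f):
    d=eyes.get_image(n); cv2.imwrite('pics/'+f+'.png',d['color'][:,:,::-1]); np.savez('pics/'+f+'.npz',**{k:np.array(d[k]) for k in 'KRt'},color=d['color']); return d
def load(f): return np.load('pics/'+f+'.npz')
def proj(d,X):
    c=np.array(d['R'])@np.array(X,float)+np.array(d['t']).ravel(); p=np.array(d['K'])@c; return p[:2]/p[2]
def ray(d,uv):
    R=np.array(d['R']);t=np.array(d['t']).ravel(); o=-R.T@t
    return o,R.T@np.linalg.solve(np.array(d['K']),[*uv,1])
def atz(d,uv,z):
    o,v=ray(d,uv); return o+v*(z-o[2])/v[2]
def tri(obs):
    A=np.zeros((3,3));b=np.zeros(3)
    for d,uv in obs:
        o,v=ray(d,uv); v=v/np.linalg.norm(v);P=np.eye(3)-np.outer(v,v);A+=P;b+=P@o
    X=np.linalg.solve(A,b); return X,[np.round(proj(d,X)-uv,1) for d,uv in obs]
E
python3 - <<'E'
from h import *
np.set_printoptions(precision=4,suppress=True)
for n in ['scene','top','wrist']:
    d=snap(n,n+'0'); R=np.array(d['R']);print(n,-R.T@np.array(d['t']).ravel(),R[2],d['K'][0][0])
s=status.get_state();print(s['t'],s['eef_pos'],s['tcp_rot'],s['width'],s['contact_force'])
E
```

```text
pics
scene [ 1.2704 -0.2439  0.6594] [-0.7711  0.0952 -0.6296] 379.6888776618174
top [ 0.3349 -0.154   1.6324] [ 0.1272  0.0089 -0.9918] 504.6314083479656
wrist [0.1156 0.6199 0.3837] [ 0.2744 -0.0922 -0.9572] 291.0485280385832
0.15 [0.1946 0.5937 0.205 ] [[-0.9503  0.3114 -0.0002]
 [ 0.3114  0.9503 -0.0009]
 [-0.0001 -0.0009 -1.    ]] 0.9993777493378678 [-0.4595  0.0689 -0.5889]
```

View pics/top0.png

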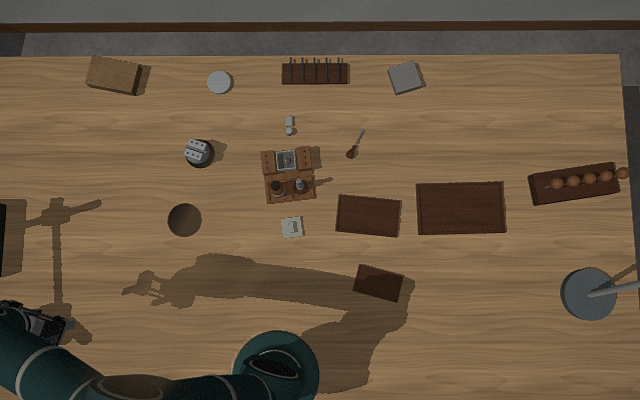

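View pics/scene0.png

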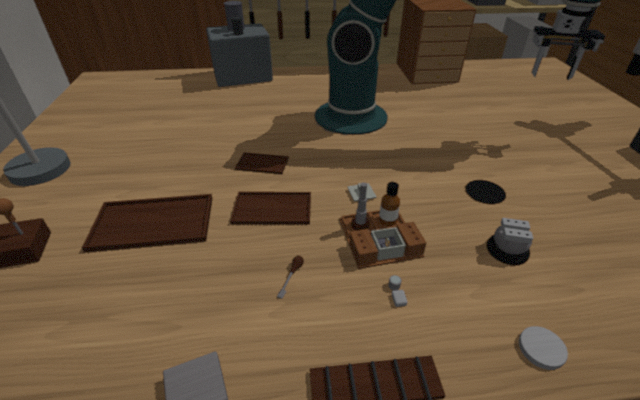

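Top view: the organiser is at (288,176), with the bottle at (278,187) on its left (+y) and the mandrel at (300,184). The lid is at (292,227), the mat at (184,220), and the 200×120 tray at about (368,215). The scene view agrees with this. Next I'll zoom in.

```bash
python3 - <<'E'
from h import *
np.set_printoptions(precision=4,suppress=True)
d=load('top0')
c=d['color'][130:250,150:415,::-1]
cv2.imwrite('pics/topz.png',cv2.resize(c,None,fx=3,fy=3,interpolation=cv2.INTER_CUBIC))
for n,uv,z in [('org',(288,176),.014),('bot',(278,187),.115),('man',(300,184),.13),('lid',(292,227),.011),('mat',(184.5,220),.004),('tray',(368,215),.01),('tub',(286,160),.036)]: print(n,atz(d,uv,z))
E
```

```text
org [ 0.6268 -0.0364  0.014 ]
bot [ 0.5746 -0.0135  0.115 ]
man [ 0.5812 -0.0812  0.13  ]
lid [ 0.4606 -0.0502  0.011 ]
mat [0.4846 0.2996 0.004 ]
tray [ 0.499  -0.2953  0.01  ]
tub [ 0.6752 -0.0312  0.036 ]
```

View pics/topz.png

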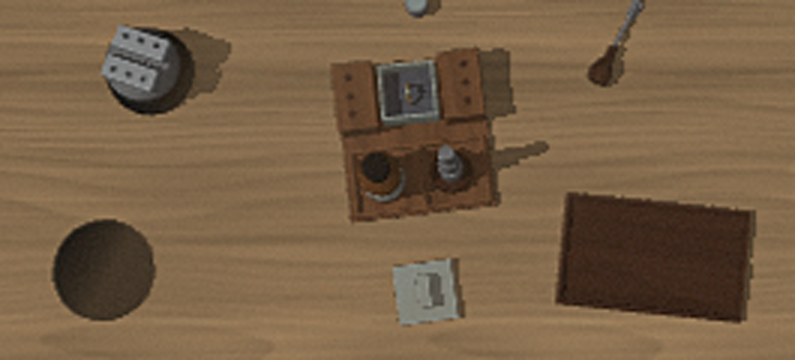

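```bash
cat >> h.py <<'E'
from scipy.spatial.transform import Rotation as Ro
def Rdown(yaw): # yaw deg of tool y axis, tool z down
    a=np.radians(yaw); y=np.array([np.cos(a),np.sin(a),0]); z=np.array([0,0,-1.]); return np.c_[np.cross(y,z),y,z]
def go(p,yaw,p0=None,R0=None):
    s=status.get_state()
    p0=np.array(s['eef_pos'] if p0 is None else p0); R0=np.array(s['tcp_rot']) if R0 is None else R0
    R1=Rdown(yaw)
    return np.round(np.r_[R0.T@(np.array(p)-p0),Ro.from_matrix(R0.T@R1).as_rotvec()],4)
E
python3 - <<'E'
from h import *
print(go([.55,.05,.35],6.3).tolist())
E
```

```text
[-0.507, -0.4061, -0.1446, -0.0007, 0.0006, 1.1441]
```

Units first: turns go in shares of 4 rad. So -0.0007 rad / 4 = -0.0002.

>>> drive_tool([
  [-0.507,-0.406,-0.145,-0.0002,0.0002,0.286,1],
  [-0.507,-0.406,-0.145,-0.0002,0.0002,0.286,1],
  [-0.507,-0.406,-0.145,-0.0002,0.0002,0.286,1],
  [-0.507,-0.406,-0.145,-0.0002,0.0002,0.286,1],
  [-0.507,-0.406,-0.145,-0.0002,0.0002,0.286,1],
  [-0.507,-0.406,-0.145,-0.0002,0.0002,0.286,1],
  [-0.507,-0.406,-0.145,-0.0002,0.0002,0.286,1],
  [-0.507,-0.406,-0.145,-0.0002,0.0002,0.286,1],
  [-0.507,-0.406,-0.145,-0.0002,0.0002,0.286,1],
  [-0.507,-0.406,-0.145,-0.0002,0.0002,0.286,1],
  [-0.507,-0.406,-0.145,-0.0002,0.0002,0.286,1],
  [-0.507,-0.406,-0.145,-0.0002,0.0002,0.286,1],
])

```text
t: 1.65
eef_pos: [0.551, 0.0472, 0.3507]
tcp_rot: [[-0.105, 0.994, 0.001], [0.994, 0.105, -0.0], [-0.0, 0.001, -1.0]]
contact_force: [-0.7, 0.9, 0.1]
width: 0.996
grasp_force: 0.0
```

```bash
python3 - <<'E'
from h import *
snap('wrist','w1'); print(status.get_state()['eef_pos'])
cv2.imwrite('pics/w1v.png',cv2.resize(load('w1')['color'][:,:,::-1],(800,500),interpolation=cv2.INTER_CUBIC))
E
```

```text
[0.55022437 0.04914985 0.35025771]
```

View pics/w1v.png

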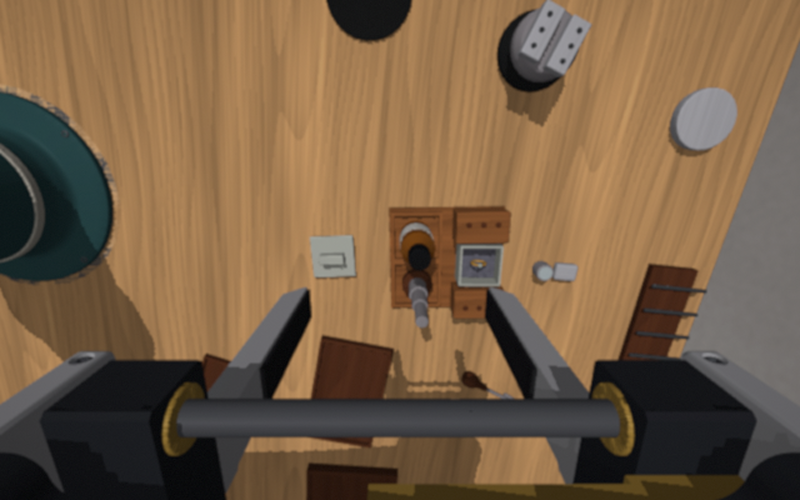

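Wrist view (scaled 1.25×): organiser at x 389–510, y 207–320; bottle cap at (419,257); mandrel tip at (422,322); tub at (479,265); lid at (333,257). I'll move for a second viewpoint.

>>> drive_tool([
  [-0.16,0,0,0,0,0,1],
  [-0.16,0,0,0,0,0,1],
  [-0.16,0,0,0,0,0,1],
  [-0.16,0,0,0,0,0,1],
  [-0.16,0,0,0,0,0,1],
])

```text
t: 2.33
eef_pos: [0.5676, -0.107, 0.35]
tcp_rot: [[-0.112, 0.994, -0.0], [0.994, 0.112, 0.001], [0.002, -0.0, -1.0]]
contact_force: [0.1, 0.8, -0.8]
width: 0.999
grasp_force: 0.0
```

```bash
python3 - <<'E'
from h import *
snap('wrist','w2'); print(status.get_state()['eef_pos'])
a=load('w1')['color'][150:280,240:420,::-1]; b=load('w2')['color'][40:240,240:420,::-1]
a=cv2.resize(a,None,fx=2.2,fy=2.2,interpolation=3);b=cv2.resize(b,None,fx=2.2,fy=2.2,interpolation=3)
a=np.vstack([a,np.zeros((b.shape[0]-a.shape[0],a.shape[1],3),np.uint8)])
cv2.imwrite('pics/cmp.png',np.hstack([a,b])); print(a.shape)
E
```

```text
[ 0.5676122  -0.1068717   0.35011645]
(440, 396, 3)
```

View pics/cmp.png

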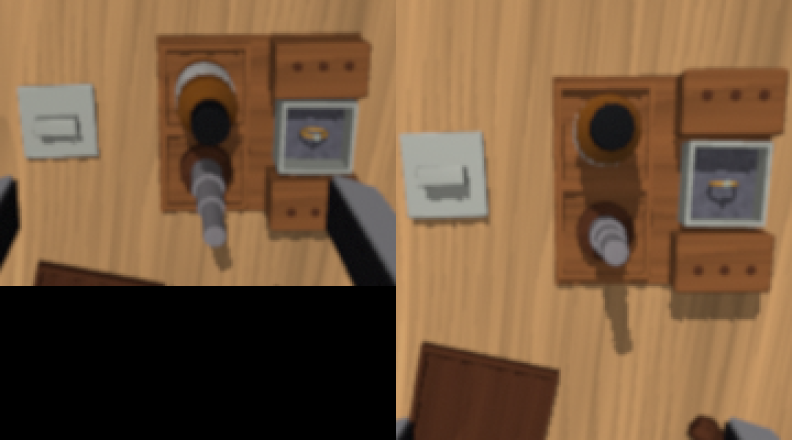

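```bash
cat > m.py <<'E'
from h import *
np.set_printoptions(precision=4,suppress=True)
a,b,t=load('w1'),load('w2'),load('top0')
A=lambda x,y:(240+x/2.2,150+y/2.2)
B=lambda x,y:(240+(x-396)/2.2,40+y/2.2)
T=lambda x,y:(150+x/3,130+y/3)
P={}
for n,u,v in [('cap',(210,122),(612,126)),('man',(215,237),(615,252)),
 ('tub1',(275,102),(683,143)),('tub2',(356,100),(771,139)),('tub3',(353,175),(766,227)),('tub4',(275,173),(681,226)),
 ('lid1',(19,88),(402,135)),('lid2',(95,84),(481,131)),('lid3',(98,156),(487,214)),('lid4',(25,159),(408,217)),
 ('bar1',(34,118),(417,166)),('bar2',(77,118),(466,164)),
 ('orgFL',(158,37),(554,78)),('orgFR',(161,211),(557,283)),('blkL',(369,40),(787,70)),]:
    X,r=tri([(a,A(*u)),(b,B(*v))]); P[n]=X; print(n,X,r)
print('tub c',np.mean([P['tub%d'%i] for i in range(1,5)],0)); print('lid c',np.mean([P['lid%d'%i] for i in range(1,5)],0))
o=(P['orgFL']+P['orgFR'])/2; e=P['orgFL']-P['orgFR']; print('org yaw',np.degrees(np.arctan2(-e[0],e[1])),np.linalg.norm(e[:2]),'front mid',o)
for n in ['tub','lid']:
    g=P[n+'2']-P[n+'1']+P[n+'3']-P[n+'4']; print(n,'yaw',np.degrees(np.arctan2(g[1],g[0])),np.linalg.norm(g)/2)
for n,d,uv,z in [('lidbar',t,T(429,285),.027),('mat',t,T(104,269),.004),('tray1',t,T(568,194),.012),('tray2',t,T(755,210),.012),('tray3',t,T(744,321),.012),('tray4',t,T(556,302),.012),('trayw2a',b,B(424,344),.012),('trayw2b',b,B(559,370),.012)]: print(n,atz(d,uv,z))
E
python3 m.py
```

```text
cap [ 0.5842 -0.0024  0.1114] [array([0.1, 0. ]), array([-0.1, -0. ])]
man [ 0.5946 -0.0755  0.1378] [array([-0.3, -0. ]), array([0.3, 0. ])]
tub1 [ 0.6419 -0.0045  0.0352] [array([0.2, 0. ]), array([-0.3, -0. ])]
tub2 [0.7044 0.0052 0.0399] [array([0., 0.]), array([-0., -0.])]
tub3 [ 0.7124 -0.0569  0.0443] [array([-0.1, -0. ]), array([0.1, 0. ])]
tub4 [ 0.6498 -0.0636  0.0398] [array([-0., -0.]), array([0., 0.])]
lid1 [ 0.4308 -0.0218  0.0102] [array([ 0., -0.]), array([-0., -0.])]
lid2 [ 0.4925 -0.012   0.01  ] [array([-0.8,  0. ]), array([ 0.9, -0. ])]
lid3 [ 0.5013 -0.0734  0.0165] [array([-0.2,  0. ]), array([ 0.2, -0. ])]
lid4 [ 0.4395 -0.0826  0.0165] [array([-0.,  0.]), array([ 0., -0.])]
bar1 [ 0.4464 -0.043   0.0221] [array([-0.2,  0. ]), array([ 0.2, -0. ])]
bar2 [ 0.4834 -0.0373  0.0275] [array([ 0.2, -0. ]), array([-0.3, -0. ])]
orgFL [0.5425 0.0323 0.0035] [array([-0.,  0.]), array([0., 0.])]
orgFR [ 0.5612 -0.1237  0.0072] [array([ 0.2, -0. ]), array([-0.2, -0. ])]
blkL [0.7079 0.0529 0.0332] [array([0.2, 0. ]), array([-0.3,  0. ])]
tub c [ 0.6771 -0.0299  0.0398]
lid c [ 0.466  -0.0474  0.0133]
org yaw 6.839494267824823 0.1570532349964422 front mid [ 0.5519 -0.0457  0.0054]
tub yaw 7.495818298740713 0.0632913940636005
lid yaw 8.819798964437757 0.06248770436425821
lidbar [ 0.4657 -0.0543  0.027 ]
mat [0.4857 0.2991 0.004 ]
tray1 [ 0.5652 -0.2032  0.012 ]
tray2 [ 0.5472 -0.4046  0.012 ]
tray3 [ 0.4277 -0.3902  0.012 ]
tray4 [ 0.4484 -0.1896  0.012 ]
trayw2a [ 0.456  -0.1869  0.012 ]
trayw2b [ 0.5713 -0.1971  0.012 ]
```

Cross-check: tub rim z measures 0.040 (expected 0.042), mandrel tip 0.138 (0.136), cap 0.111 (0.121, the weakest of the three). The organiser yaw is about 7°. In xy, the measured points agree with the organiser layout to within 3 mm. Bottle first.

```bash
python3 - <<'E'
from h import *
p=[.5855,-.003]
print(go(p+[.20],7).tolist(),go(p+[.0895],7).tolist())
E
```

```text
[0.101, 0.0294, 0.1503, -0.0, -0.0015, -0.0097] [0.1008, 0.0294, 0.2608, -0.0, -0.0015, -0.0097]
```

In the tool's units: -0.0097 rad / 4 = -0.0024.

>>> drive_tool([
  [0.101,0.0294,0.15,0,-0.0004,-0.0024,1],
  [0.101,0.0294,0.15,0,-0.0004,-0.0024,1],
  [0.101,0.0294,0.15,0,-0.0004,-0.0024,1],
  [0.101,0.0294,0.15,0,-0.0004,-0.0024,1],
  [0.101,0.0294,0.19,0,-0.0004,-0.0024,1],
  [0.101,0.0294,0.23,0,-0.0004,-0.0024,1],
  [0.101,0.0294,0.261,0,-0.0004,-0.0024,1],
  [0.101,0.0294,0.261,0,-0.0004,-0.0024,1],
  [0.101,0.0294,0.261,0,-0.0004,-0.0024,0],
  [0.101,0.0294,0.261,0,-0.0004,-0.0024,-0.6],
  [0.101,0.0294,0.261,0,-0.0004,-0.0024,-1],
  [0.101,0.0294,0.261,0,-0.0004,-0.0024,-1],
])

```text
t: 3.88
eef_pos: [0.5859, -0.005, 0.0899]
tcp_rot: [[-0.12, 0.993, 0.001], [0.993, 0.12, -0.001], [-0.001, 0.001, -1.0]]
contact_force: [-0.3, 0.8, -0.7]
width: 0.611
grasp_force: 0.0
```

>>> drive_tool([
  [0,0,0,0,0,0,-1],
  [0,0,0,0,0,0,-1],
])

```text
t: 4.12
eef_pos: [0.5857, -0.0051, 0.0894]
tcp_rot: [[-0.119, 0.993, 0.0], [0.993, 0.119, -0.001], [-0.001, 0.0, -1.0]]
contact_force: [0.7, 0.3, 0.3]
width: 0.4
grasp_force: 0.0
```

>>> drive_tool([
  [0,0,0,0,0,0,-1],
  [0,0,0,0,0,0,-1],
  [0,0,0,0,0,0,-1],
  [0,0,0,0,0,0,-1],
])

```text
t: 4.62
eef_pos: [0.5857, -0.0051, 0.0894]
tcp_rot: [[-0.119, 0.993, 0.0], [0.993, 0.119, -0.001], [-0.001, 0.0, -1.0]]
contact_force: [-0.1, 0.2, -1.5]
width: 0.295
grasp_force: 30.0
```

```bash
python3 - <<'E'
from h import *
s=status.get_state(); print(s['eef_pos'],s['width'],s['grasp_force'])
snap('wrist','g1')
a=load('g1')['color'][60:,120:520,::-1]
cv2.imwrite('pics/g1c.png',a)
E
```

```text
[ 0.58569445 -0.00506278  0.08937598] 0.29515498213891467 29.999362094401363
```

View pics/g1c.png

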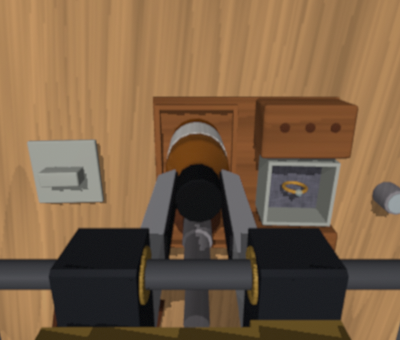

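Cap gripped: width 0.295 × 94 = 28 mm, force 30 N. Lift, then carry to the tray, centre about (0.502,-0.295).

```bash
python3 - <<'E'
from h import *
p=[.498,-.34]
print(go([.5857,-.005,.26],7).tolist());print(go(p+[.26],7).tolist(),go(p+[.0890],7).tolist())
E
```

```text
[-0.0001, 0.0001, -0.1706, 0.0001, 0.0008, -0.0025]
[-0.3222, -0.127, -0.1704, 0.0001, 0.0008, -0.0025] [-0.3221, -0.127, 0.0006, 0.0001, 0.0008, -0.0025]
```

>>> drive_tool([
  [0,0,-0.03,0,0,0,-1],
  [0,0,-0.08,0,0,0,-1],
  [0,0,-0.13,0,0,0,-1],
  [0,0,-0.17,0,0,0,-1],
  [-0.03,-0.012,-0.17,0,0,0,-1],
  [-0.07,-0.028,-0.17,0,0,0,-1],
  [-0.12,-0.047,-0.17,0,0,0,-1],
  [-0.17,-0.067,-0.17,0,0,0,-1],
  [-0.22,-0.087,-0.17,0,0,0,-1],
  [-0.27,-0.106,-0.17,0,0,0,-1],
  [-0.305,-0.12,-0.17,0,0,0,-1],
  [-0.322,-0.127,-0.17,0,0,0,-1],
])

```text
t: 6.18
eef_pos: [0.497, -0.3417, 0.2596]
tcp_rot: [[-0.117, 0.993, 0.0], [0.993, 0.117, -0.001], [-0.001, -0.0, -1.0]]
contact_force: [0.9, -0.2, -1.4]
width: 0.294
grasp_force: 30.0
```

>>> drive_tool([
  [0,0,0.04,0,0,0,-1],
  [0,0,0.09,0,0,0,-1],
  [0,0,0.13,0,0,0,-1],
  [0,0,0.15,0,0,0,-1],
  [0,0,0.16,0,0,0,-1],
  [0,0,0.165,0,0,0,-1],
])

```text
t: 6.92
eef_pos: [0.4986, -0.3401, 0.0952]
tcp_rot: [[-0.12, 0.993, 0.001], [0.993, 0.12, -0.001], [-0.001, 0.001, -1.0]]
contact_force: [-0.2, -0.1, -1.3]
width: 0.293
grasp_force: 30.0
```

```bash
python3 - <<'E'
from h import *
snap('wrist','g2'); s=status.get_state(); print(s['eef_pos'],s['width'],s['grasp_force'],s['contact_force'])
cv2.imwrite('pics/g2c.png',load('g2')['color'][60:,120:520,::-1])
E
```

```text
[ 0.49848544 -0.3400133   0.0948498 ] 0.28896529451595626 29.999256070634637 [-0.59921338 -0.50235633 -1.52912557]
```

View pics/g2c.png

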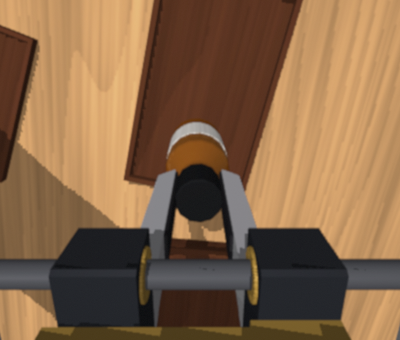

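```bash
python3 - <<'E'
from h import *
np.set_printoptions(precision=3,suppress=True)
d=load('g2');o=np.array([120,60])
for X in [(.5652,-.2032,.012),(.5472,-.4046,.012),(.4277,-.3902,.012),(.4484,-.1896,.012),(.4985,-.34,.01),(.4985,-.34,.121)]: print(X,proj(d,X)-o)
for p in [(125,180),(250,185),(160,0),(300,0),(36,40),(160,250)]: print(p,atz(d,np.array(p)+o,.012))
E
```

```text
(0.5652, -0.2032, 0.012) [297.204  -5.193]
(0.5472, -0.4046, 0.012) [236.564 209.214]
(0.4277, -0.3902, 0.012) [119.191 183.581]
(0.4484, -0.1896, 0.012) [155.945 -43.53 ]
(0.4985, -0.34, 0.01) [196.466 143.005]
(0.4985, -0.34, 0.121) [195.611 200.6  ]
(125, 180) [ 0.433 -0.386  0.012]
(250, 185) [ 0.556 -0.376  0.012]
(160, 0) [ 0.454 -0.221  0.012]
(300, 0) [ 0.568 -0.207  0.012]
(36, 40) [ 0.352 -0.264  0.012]
(160, 250) [ 0.474 -0.463  0.012]
```

The tray end and lip match the projection. The bottle base lands about 50 mm inside the −y end. Lower it and release.

>>> drive_tool([
  [0,0,0.003,0,0,0,-1],
  [0,0,0.006,0,0,0,-1],
  [0,0,0.006,0,0,0,-1],
])

```text
t: 7.35
eef_pos: [0.4981, -0.3399, 0.0887]
tcp_rot: [[-0.12, 0.993, 0.0], [0.993, 0.12, -0.001], [-0.001, 0.0, -1.0]]
contact_force: [0.4, -0.0, -0.6]
width: 0.295
grasp_force: 30.0
```

>>> drive_tool([
  [0,0,0,0,0,0,1],
  [0,0,0,0,0,0,1],
  [0,0,0,0,0,0,1],
  [0,0,0,0,0,0,1],
  [0,0,-0.04,0,0,0,1],
  [0,0,-0.1,0,0,0,1],
  [0,0,-0.15,0,0,0,1],
  [0,0,-0.15,0,0,0,1],
])

```text
t: 8.35
eef_pos: [0.4992, -0.3409, 0.2422]
tcp_rot: [[-0.119, 0.993, 0.006], [0.993, 0.119, -0.003], [-0.004, 0.005, -1.0]]
contact_force: [0.0, 0.0, -0.5]
width: 0.999
grasp_force: 0.0
```

```bash
python3 - <<'E'
from h import *
p=[.595,-.0767]
print(status.get_state()['eef_pos']); print(go(p+[.24],7).tolist(),go(p+[.099],7).tolist())
E
```

```text
[ 0.49919352 -0.34086111  0.24222767]
[0.2508, 0.1267, 0.002, 0.0052, 0.0036, -0.0025] [0.2514, 0.1259, 0.143, 0.0052, 0.0036, -0.0025]
```

>>> drive_tool([
  [0.25,0.128,0,0,0,0,1],
  [0.25,0.128,0,0,0,0,1],
  [0.25,0.128,0,0,0,0,1],
  [0.25,0.128,0,0,0,0,1],
  [0.25,0.128,0,0,0,0,1],
  [0.25,0.128,0,0,0,0,1],
  [0.25,0.128,0.05,0,0,0,1],
  [0.25,0.128,0.1,0,0,0,1],
  [0.25,0.128,0.14,0,0,0,1],
  [0.25,0.128,0.14,0,0,0,0.5],
])

```text
t: 9.6
eef_pos: [0.5932, -0.0775, 0.096]
tcp_rot: [[-0.118, 0.993, -0.005], [0.993, 0.118, -0.001], [-0.001, -0.005, -1.0]]
contact_force: [-0.3, -0.7, 0.0]
width: 0.928
grasp_force: 0.0
```

>>> drive_tool([
  [0,0,0,0,0,0,-1],
  [0,0,0,0,0,0,-1],
  [0,0,0,0,0,0,-1],
  [0,0,0,0,0,0,-1],
  [0,0,0,0,0,0,-1],
  [0,0,0,0,0,0,-1],
  [0,0,0,0,0,0,-1],
  [0,0,0,0,0,0,-1],
  [0,0,0,0,0,0,-1],
])

```text
t: 10.72
eef_pos: [0.5952, -0.0764, 0.0983]
tcp_rot: [[-0.119, 0.993, 0.0], [0.993, 0.119, -0.001], [-0.001, -0.0, -1.0]]
contact_force: [0.3, 0.4, -2.4]
width: 0.165
grasp_force: 30.0
```

```bash
python3 - <<'E'
from h import *
p=[.507,-.25]
snap('wrist','g3');cv2.imwrite('pics/g3c.png',load('g3')['color'][60:,120:520,::-1])
s=status.get_state();print(s['eef_pos'],s['width'],s['grasp_force'])
print(go(p+[.28],7).tolist(),go(p+[.0985],7).tolist())
E
```

```text
[ 0.59520955 -0.07640279  0.09835265] 0.1658002529223434 29.995874762535095
[-0.162, -0.1083, -0.1815, -0.0, 0.0007, -0.0025] [-0.1618, -0.1083, -0.0, -0.0, 0.0007, -0.0025]
```

View pics/g3c.png

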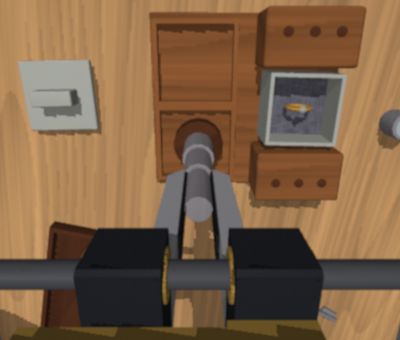

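Mandrel gripped by its 16 mm step. Move it to the tray beside the bottle.

>>> drive_tool([
  [0,0,-0.03,0,0,0,-1],
  [0,0,-0.08,0,0,0,-1],
  [0,0,-0.11,0,0,0,-1],
  [-0.03,-0.02,-0.11,0,0,0,-1],
  [-0.07,-0.046,-0.11,0,0,0,-1],
  [-0.11,-0.073,-0.11,0,0,0,-1],
  [-0.145,-0.097,-0.11,0,0,0,-1],
  [-0.162,-0.108,-0.1,0,0,0,-1],
  [-0.162,-0.108,-0.07,0,0,0,-1],
  [-0.162,-0.108,-0.03,0,0,0,-1],
  [-0.162,-0.108,-0.01,0,0,0,-1],
  [-0.162,-0.108,-0.003,0,0,0,-1],
])

```text
t: 12.28
eef_pos: [0.5072, -0.2502, 0.101]
tcp_rot: [[-0.119, 0.993, -0.001], [0.993, 0.119, -0.001], [-0.001, -0.001, -1.0]]
contact_force: [0.9, -0.1, -2.2]
width: 0.163
grasp_force: 30.0
```

>>> drive_tool([
  [0,0,0.002,0,0,0,-1],
  [0,0,0.004,0,0,0,-1],
  [0,0,0.004,0,0,0,-1],
])

```text
t: 12.65
eef_pos: [0.5077, -0.2502, 0.0981]
tcp_rot: [[-0.119, 0.993, 0.001], [0.993, 0.119, -0.001], [-0.001, 0.001, -1.0]]
contact_force: [0.1, 0.1, -2.2]
width: 0.164
grasp_force: 30.0
```

>>> drive_tool([
  [0,0,0.0015,0,0,0,-1],
  [0,0,0.0015,0,0,0,-1],
  [0,0,0.0015,0,0,0,-1],
])

```text
t: 13.02
eef_pos: [0.508, -0.2505, 0.0972]
tcp_rot: [[-0.119, 0.993, 0.002], [0.993, 0.119, -0.001], [-0.001, 0.002, -1.0]]
contact_force: [-2.4, 1.5, 13.5]
width: 0.165
grasp_force: 30.0
```

>>> drive_tool([
  [0,0,-0.001,0,0,0,-1],
  [0,0,-0.001,0,0,0,1],
  [0,0,-0.001,0,0,0,1],
  [0,0,-0.001,0,0,0,1],
  [0,0,-0.001,0,0,0,1],
  [0,0,-0.04,0,0,0,1],
  [0,0,-0.1,0,0,0,1],
  [0,0,-0.14,0,0,0,1],
  [0,0,-0.14,0,0,0,1],
])

```text
t: 14.15
eef_pos: [0.5085, -0.2506, 0.2388]
tcp_rot: [[-0.12, 0.993, 0.005], [0.993, 0.12, -0.002], [-0.002, 0.005, -1.0]]
contact_force: [0.7, 0.3, -0.7]
width: 0.977
grasp_force: 0.0
```

```bash
python3 - <<'E'
from h import *
np.set_printoptions(precision=4,suppress=True)
d=load('g3');o=np.array([120,60])
c=[atz(d,np.array(p)+o,.042) for p in [(261,73),(345,74),(341,146),(259,145)]]
print(np.array(c),np.mean(c,0))
for p in [(150,13),(257,11),(160,182),(364,8),(340,199)]: print(atz(d,np.array(p)+o,.014),atz(d,np.array(p)+o,.046))
s=status.get_state();print(s['eef_pos'],s['t'])
snap('wrist','g4')
E
```

```text
[[ 0.6378 -0.0034  0.042 ]
 [ 0.7039  0.0038  0.042 ]
 [ 0.7164 -0.0551  0.042 ]
 [ 0.647  -0.0625  0.042 ]] [ 0.6763 -0.0293  0.042 ]
[0.543  0.0325 0.014 ] [0.5483 0.0295 0.046 ]
[0.6314 0.0447 0.014 ] [0.6259 0.0402 0.046 ]
[ 0.5639 -0.1205  0.014 ] [ 0.5666 -0.105   0.046 ]
[0.7193 0.0576 0.014 ] [0.7031 0.0515 0.046 ]
[ 0.7455 -0.1175  0.014 ] [ 0.7262 -0.1023  0.046 ]
[ 0.5085 -0.2506  0.2388] 14.15
```

```bash
python3 - <<'E'
from h import *
p=[.677,-.0297]
print(go(p+[.2],7).tolist(),go(p+[.021],7,).tolist())
E
```

```text
[0.1986, 0.1943, 0.0371, 0.0022, 0.0011, -0.0022] [0.1988, 0.1939, 0.2161, 0.0022, 0.0011, -0.0022]
```

>>> drive_tool([
  [0.199,0.194,0.037,0,0,0,1],
  [0.199,0.194,0.037,0,0,0,1],
  [0.199,0.194,0.037,0,0,0,1],
  [0.199,0.194,0.037,0,0,0,1],
  [0.199,0.194,0.037,0,0,0,1],
  [0.199,0.194,0.037,0,0,0,1],
  [0.199,0.194,0.08,0,0,0,1],
  [0.199,0.194,0.12,0,0,0,1],
  [0.199,0.194,0.14,0,0,0,1],
  [0.199,0.194,0.14,0,0,0,1],
])

```text
t: 15.45
eef_pos: [0.6755, -0.0301, 0.095]
tcp_rot: [[-0.119, 0.993, -0.002], [0.993, 0.119, -0.001], [-0.001, -0.002, -1.0]]
contact_force: [0.7, 0.1, 0.9]
width: 0.998
grasp_force: 0.0
```

```bash
python3 - <<'E'
from h import *
s=status.get_state();print(s['eef_pos'],s['t'],s['contact_force'])
snap('wrist','g5');cv2.imwrite('pics/g5c.png',load('g5')['color'][60:,120:520,::-1])
p=[.677,-.0297]
print(go(p+[.021],7).tolist())
E
```

```text
[ 0.67546947 -0.03011551  0.09502995] 15.45 [0.72352229 0.14640704 0.88309812]
[0.0004, 0.0007, 0.0755, 0.0002, 0.0011, -0.0031]
```

View pics/g5c.png

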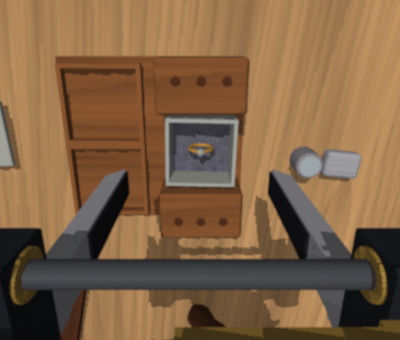

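The tub is centred between the fingers, and the loupe is about 20 mm clear of the rear finger. Descend and grip.

>>> drive_tool([
  [0,0.0005,0.03,0,0,0,1],
  [0,0.0005,0.06,0,0,0,1],
  [0,0.0005,0.074,0,0,0,1],
  [0,0.0005,0.074,0,0,0,1],
  [0,0.0005,0.074,0,0,0,-1],
  [0,0.0005,0.074,0,0,0,-1],
  [0,0.0005,0.074,0,0,0,-1],
  [0,0.0005,0.074,0,0,0,-1],
  [0,0.0005,0.074,0,0,0,-1],
  [0,0.0005,0.074,0,0,0,-1],
])

```text
t: 16.75
eef_pos: [0.6769, -0.0294, 0.0223]
tcp_rot: [[-0.119, 0.993, 0.001], [0.993, 0.119, -0.001], [-0.001, 0.001, -1.0]]
contact_force: [-1.4, -0.0, 4.6]
width: 0.634
grasp_force: 29.9
```

```bash
python3 - <<'E'
from h import *
s=status.get_state();print(s['eef_pos'],s['t'],s['contact_force'],s['width']*94,s['grasp_force'])
p=[.4855,.299]
print(go(p+[.14],7).tolist(),go(p+[.14],37).tolist())
E
```

```text
[ 0.67694911 -0.02937884  0.02229488] 16.75 [-1.36710415 -0.0296449   4.60392396] 59.602146856083664 29.908465147018433
[0.3488, -0.1508, -0.118, 0.0006, 0.0007, -0.0025] [0.3488, -0.1508, -0.118, 0.0004, 0.0008, -0.5261]
```

>>> drive_tool([
  [0,0,-0.04,0,0,0,-1],
  [0,0,-0.09,0,0,0,-1],
  [0,0,-0.118,0,0,0,-1],
  [0.04,-0.017,-0.118,0,0,0,-1],
  [0.09,-0.039,-0.118,0,0,0,-1],
  [0.15,-0.065,-0.118,0,0,0,-1],
  [0.2,-0.087,-0.118,0,0,0,-1],
  [0.25,-0.108,-0.118,0,0,0,-1],
  [0.3,-0.13,-0.118,0,0,0,-1],
  [0.33,-0.143,-0.118,0,0,0,-1],
  [0.349,-0.151,-0.118,0,0,0,-1],
  [0.349,-0.151,-0.118,0,0,0,-1],
])

```text
t: 18.25
eef_pos: [0.4844, 0.3004, 0.1395]
tcp_rot: [[-0.122, 0.993, -0.0], [0.993, 0.122, -0.001], [-0.001, -0.0, -1.0]]
contact_force: [0.7, -0.0, -0.5]
width: 0.635
grasp_force: 29.9
```

```bash
python3 - <<'E'
from h import *
snap('wrist','g6');cv2.imwrite('pics/g6c.png',load('g6')['color'][60:,120:520,::-1])
s=status.get_state();print(s['eef_pos'],s['t'],s['contact_force'],s['width']*94,s['grasp_force'])
np.set_printoptions(precision=4,suppress=True)
for f,c in [('top0',(.485,.299)),('g6',(.485,.299)),('w1',(.485,.299)),('scene0',(.485,.299))]:
    d=load(f); g=cv2.cvtColor(d['color'],cv2.COLOR_RGB2GRAY)
    m=(g<45).astype(np.uint8); n,l,st,ce=cv2.connectedComponentsWithStats(m)
    u=proj(d,[*c,.004]).astype(int); 
    if not(0<=u[0]<640 and 0<=u[1]<400): print(f,u); continue
    k=l[u[1],u[0]]; print(f,u,k,st[k],ce[k],atz(d,ce[k],.004))
E
```

```text
[0.48509694 0.29906371 0.13961451] 18.3 [-0.18145889  0.0587726  -0.26965374] 59.791225839016796 29.907107949256897
top0 [184 219] 0 [     0      0    640    400 228075] [325.6102 194.129 ] [ 0.5682 -0.1587  0.004 ]
g6 [317 190] 1 [ 274  140   95   59 4000] [321.7355 168.8698] [0.4867 0.3241 0.004 ]
w1 [291  -5]
scene0 [482 190] 96 [466 180  40  24 692] [485.2269 191.7095] [0.4916 0.3026 0.004 ]
```

View pics/g6c.png

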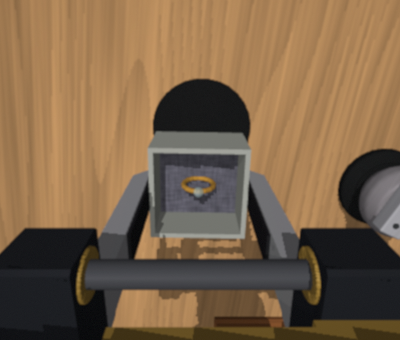

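```bash
python3 - <<'E'
from h import *
from scipy.optimize import least_squares
d=load('g6'); g=cv2.cvtColor(d['color'],cv2.COLOR_RGB2GRAY)
P=[]
for u in range(277,367,4):
    col=g[110:195,u].astype(int); v=110+np.argmax(np.diff(col)<-25)+.5+.5
    P.append(atz(d,(u+0.,v),.004)[:2])
for v in range(150,185,5):
    row=g[v,255:320].astype(int); i=np.argmax(row<50); P.append(atz(d,(255+i,v),.004)[:2])
    row=g[v,340:385].astype(int); i=np.argmax(row>50)
    if i: P.append(atz(d,(340+i,v),.004)[:2])
P=np.array(P)
f=lambda c:np.hypot(*(P-c[:2]).T)-.055
r=least_squares(f,[.485,.3],loss='soft_l1',f_scale=.001);print(r.x,np.round(r.fun*1e3,1))
f=lambda c:np.hypot(*(P-c[:2]).T)-c[2]
r=least_squares(f,[.485,.3,.055],loss='soft_l1',f_scale=.001);print(r.x)
# tub rim centre in hand
c=[atz(d,np.array(p)+[120,60],.159) for p in [(150,133),(249,133),(245,237),(151,237)]];print(np.mean(c,0))
E
```

```text
[0.48929403 0.30198201] [40.   0.1  0.2  0.3  0.3 -0.1 -0.1  0.3  0.1  0.2  0.7  0.5  0.6 -0.
  0.8 -0.2  0.3  0.1  0.4 -0.5 -0.  -0.3 39.2 -1.  -0.5 -1.3 -0.7 -1.4
 -0.7 -1.5 -0.7 -1.8 -1.  -1.4 -1.6 -1.5 -1.6]
[0.48906188 0.30465385 0.05279288]
[0.48543658 0.30562793 0.159     ]
```

Mat centre: wrist fit (0.489,0.302), scene (0.492,0.303), top (0.486,0.299). I'll use (0.488,0.301).

>>> drive_tool([
  [0.0016,0.0032,0.04,0,0,0,-1],
  [0.0016,0.0032,0.08,0,0,0,-1],
  [0.0016,0.0032,0.105,0,0,0,-1],
  [0.0016,0.0032,0.114,0,0,0,-1],
  [0.0016,0.0032,0.117,0,0,0,-1],
  [0.0016,0.0032,0.117,0,0,0,-1],
])

```text
t: 19.05
eef_pos: [0.4888, 0.301, 0.0235]
tcp_rot: [[-0.119, 0.993, 0.001], [0.993, 0.119, -0.0], [-0.0, 0.001, -1.0]]
contact_force: [0.4, -0.4, -1.1]
width: 0.635
grasp_force: 29.9
```

>>> drive_tool([
  [0,0,0.001,0,0,0,-1],
  [0,0,0.002,0,0,0,-1],
  [0,0,0.002,0,0,0,-1],
])

```text
t: 19.42
eef_pos: [0.4882, 0.3011, 0.0208]
tcp_rot: [[-0.12, 0.993, 0.0], [0.993, 0.12, -0.001], [-0.001, 0.0, -1.0]]
contact_force: [-0.0, -0.6, -0.5]
width: 0.632
grasp_force: 29.9
```

>>> drive_tool([
  [0,0,0.0005,0,0,0,-1],
  [0,0,0.0005,0,0,0,-1],
  [0,0,0.0005,0,0,0,1],
  [0,0,0.0005,0,0,0,1],
  [0,0,0.0005,0,0,0,1],
  [0,0,0.0005,0,0,0,1],
  [0,0,-0.05,0,0,0,1],
  [0,0,-0.1,0,0,0,1],
  [0,0,-0.16,0,0,0,1],
  [0,0,-0.2,0,0,0,1],
  [0,0,-0.2,0,0,0,1],
  [0,0,-0.2,0,0,0,1],
])

```text
t: 20.92
eef_pos: [0.4877, 0.3011, 0.22]
tcp_rot: [[-0.12, 0.993, -0.0], [0.993, 0.12, -0.001], [-0.001, -0.0, -1.0]]
contact_force: [-0.9, -0.6, -0.2]
width: 1.0
grasp_force: 0.0
```

```bash
python3 - <<'E'
from h import *
snap('wrist','g7');s=status.get_state();print(s['eef_pos'],s['t'])
d=load('g7');g=d['color'][:,:,::-1]
u=proj(d,[.488,.301,.03]).astype(int);print(u)
cv2.imwrite('pics/g7c.png',cv2.resize(g[u[1]-75:u[1]+75,u[0]-100:u[0]+100],None,fx=4,fy=4,interpolation=3))
E
```

```text
[0.48758328 0.30095738 0.21956326] 20.975
[317 178]
```

View pics/g7c.png

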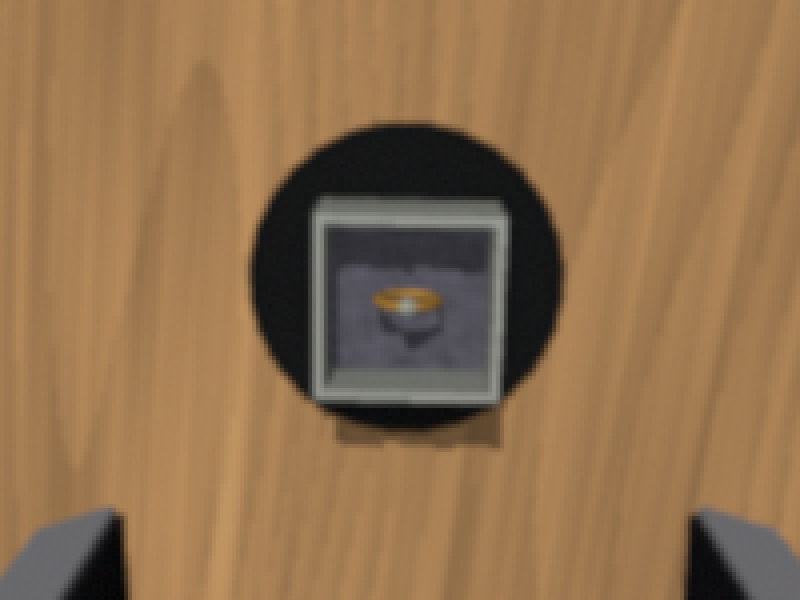

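```bash
python3 - <<'E'
from h import *
np.set_printoptions(precision=4,suppress=True)
d=load('g7');F=lambda p:(217+p[0]/4,103+p[1]/4)
c=np.array([atz(d,F(p),.04) for p in [(313,214),(508,214),(501,404),(315,404)]]);print(c,c.mean(0));g=c[1]-c[0]+c[2]-c[3];print(np.degrees(np.arctan2(g[1],g[0])))
m=np.array([atz(d,F(p),.004) for p in [(249,277),(564,277),(407,122),(407,430)]]);print(m,(m[0]+m[1])/2,(m[2]+m[3])/2)
# lid: pose from w1/w2, g4
for f in ['g4','g5','g1']:
    d=load(f); print(f,proj(d,[.466,-.047,.011]))
for p in [(29,142),(97,140),(104,203),(35,205)]: print(atz(load('g1'),(120+p[0],60+p[1]),.011))
E
```

```text
[[0.4573 0.3277 0.04  ]
 [0.517  0.3349 0.04  ]
 [0.5237 0.2737 0.04  ]
 [0.4639 0.2665 0.04  ]] [0.4905 0.3007 0.04  ]
6.880941481759863
[[0.4353 0.2977 0.004 ]
 [0.5432 0.3107 0.004 ]
 [0.4831 0.3561 0.004 ]
 [0.4961 0.2488 0.004 ]] [0.4893 0.3042 0.004 ] [0.4896 0.3025 0.004 ]
g4 [301.4412   4.2379]
g5 [ 93.8685 195.2082]
g1 [187.3155 232.5186]
[ 0.4311 -0.0204  0.011 ]
[ 0.4936 -0.0109  0.011 ]
[ 0.5017 -0.0756  0.011 ]
[ 0.4338 -0.086   0.011 ]
```

Tub is on the mat within about 3 mm of its centre, yaw 6.9°. Now to the lid, with the tool turned 90° for its bar.

```bash
python3 - <<'E'
from h import *
print(go([.466,-.0475,.15],98).tolist())
E
```

```text
[-0.3433, -0.063, 0.0702, -0.0022, 0.0004, -1.5906]
```

In the tool's units: -1.59 rad / 4 = -0.3975.

>>> drive_tool([
  [-0.343,-0.063,0.07,0,0,-0.3975,1],
  [-0.343,-0.063,0.07,0,0,-0.3975,1],
  [-0.343,-0.063,0.07,0,0,-0.3975,1],
  [-0.343,-0.063,0.07,0,0,-0.3975,1],
  [-0.343,-0.063,0.07,0,0,-0.3975,1],
  [-0.343,-0.063,0.07,0,0,-0.3975,1],
  [-0.343,-0.063,0.07,0,0,-0.3975,1],
  [-0.343,-0.063,0.07,0,0,-0.3975,1],
  [-0.343,-0.063,0.07,0,0,-0.3975,1],
  [-0.343,-0.063,0.07,0,0,-0.3975,1],
  [-0.343,-0.063,0.07,0,0,-0.3975,1],
  [-0.343,-0.063,0.07,0,0,-0.3975,1],
])

```text
t: 22.48
eef_pos: [0.4665, -0.0469, 0.1507]
tcp_rot: [[-0.991, -0.136, -0.0], [-0.136, 0.991, -0.001], [0.0, -0.001, -1.0]]
contact_force: [0.7, -0.4, 1.0]
width: 0.995
grasp_force: 0.0
```

```bash
python3 - <<'E'
from h import *
snap('wrist','g8');s=status.get_state();print(s['eef_pos'],s['tcp_rot'],s['joint_pos'])
d=load('g8');g=d['color'][:,:,::-1]
u=proj(d,[.466,-.047,.011]).astype(int);print(u)
cv2.imwrite('pics/g8c.png',cv2.resize(g[u[1]-75:u[1]+75,u[0]-100:u[0]+100],None,fx=4,fy=4,interpolation=3))
E
```

```text
[ 0.46651778 -0.04686212  0.15079749] [[-9.90628987e-01 -1.36580362e-01  1.19796701e-04]
 [-1.36580415e-01  9.90628638e-01 -8.32104883e-04]
 [-5.02485682e-06 -8.40669101e-04 -9.99999647e-01]] [-24.57734715  12.94859944  30.07338119 118.01016224  -8.2449008
  51.01700622 107.9174731 ]
[318 187]
```

View pics/g8c.png

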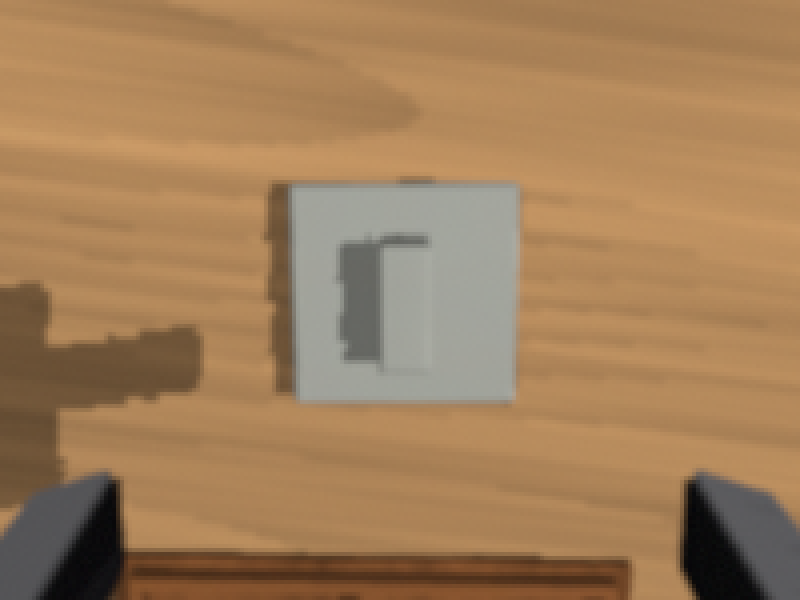

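```bash
python3 - <<'E'
from h import *
np.set_printoptions(precision=4,suppress=True)
d=load('g8');F=lambda p:(218+p[0]/4,112+p[1]/4)
c=np.array([atz(d,F(p),.011) for p in [(290,185),(519,185),(515,402),(297,402)]]);print(c,c.mean(0))
g=c[1]-c[0]+c[2]-c[3];h=c[3]-c[0]+c[2]-c[1];print(np.degrees(np.arctan2(g[0],-g[1])),np.degrees(np.arctan2(h[1],h[0])),np.linalg.norm(g)/2,np.linalg.norm(h)/2)
b=np.array([atz(d,F(p),.027) for p in [(382,248),(431,248),(431,374),(382,370)]]);print(b,b.mean(0))
a,bb=load('w2'),d
print(tri([(a,(240+(441.5-396)/2.2,40+174/2.2)),(d,F((406,309)))]))
p=c.mean(0)[:2].tolist()
print(go(p+[.06],98).tolist(),go(p+[.0135],98).tolist())
E
```

```text
[[ 0.4372 -0.0824  0.011 ]
 [ 0.4286 -0.0202  0.011 ]
 [ 0.491  -0.0109  0.011 ]
 [ 0.4996 -0.0735  0.011 ]] [ 0.4641 -0.0468  0.011 ]
-172.152675956698 8.269669388255119 0.06299862077799542 0.06304423113370465
[[ 0.4478 -0.0553  0.027 ]
 [ 0.446  -0.0424  0.027 ]
 [ 0.4807 -0.0374  0.027 ]
 [ 0.4814 -0.0508  0.027 ]] [ 0.464  -0.0465  0.027 ]
(array([ 0.4648, -0.0467,  0.0219]), [array([-0. , -0.1]), array([-0.1,  0. ])])
[0.0024, 0.0005, 0.0908, -0.0008, 0.0, -0.0026] [0.0024, 0.0005, 0.1373, -0.0008, 0.0, -0.0026]
```

Lid centre is (0.464,-0.0467), yaw 8°, bar top near z 0.025; the sizes check out. Descend and grip.

>>> drive_tool([
  [0.0024,0.0005,0.05,0,0,0,0.2],
  [0.0024,0.0005,0.1,0,0,0,0],
  [0.0024,0.0005,0.13,0,0,0,-0.2],
  [0.0024,0.0005,0.137,0,0,0,-0.4],
  [0.0024,0.0005,0.137,0,0,0,-1],
  [0.0024,0.0005,0.137,0,0,0,-1],
  [0.0024,0.0005,0.137,0,0,0,-1],
  [0.0024,0.0005,0.137,0,0,0,-1],
  [0.0024,0.0005,0.137,0,0,0,-1],
  [0.0024,0.0005,0.137,0,0,0,-1],
  [0.0024,0.0005,0.137,0,0,0,-1],
  [0.0024,0.0005,0.137,0,0,0,-1],
])

```text
t: 24.02
eef_pos: [0.4644, -0.0468, 0.0143]
tcp_rot: [[-0.99, -0.138, 0.001], [-0.138, 0.99, -0.0], [-0.001, -0.001, -1.0]]
contact_force: [-1.4, 1.0, 8.0]
width: 0.149
grasp_force: 30.0
```

```bash
python3 - <<'E'
from h import *
s=status.get_state();print(s['eef_pos'],s['width']*94,s['grasp_force'],s['contact_force'])
print(go([.464,-.0467,.12],98).tolist(),go([.489,.3008,.12],97).tolist())
E
```

```text
[ 0.46441878 -0.04677922  0.01430315] 14.013351239242535 30.001709461212158 [-1.3993766   0.99868842  7.9716211 ]
[0.0003, 0.0001, -0.1057, -0.0006, 0.0008, -0.0007] [-0.0726, 0.3408, -0.1058, -0.0005, 0.0008, 0.0168]
```

In the tool's units: 0.017 rad / 4 = 0.0043.

>>> drive_tool([
  [0,0,-0.03,0,0,0,-1],
  [0,0,-0.08,0,0,0,-1],
  [0,0,-0.106,0,0,0,-1],
  [-0.01,0.04,-0.106,0,0,0.0013,-1],
  [-0.02,0.09,-0.106,0,0,0.0025,-1],
  [-0.03,0.15,-0.106,0,0,0.0043,-1],
  [-0.044,0.205,-0.106,0,0,0.0043,-1],
  [-0.055,0.26,-0.106,0,0,0.0043,-1],
  [-0.066,0.31,-0.106,0,0,0.0043,-1],
  [-0.0726,0.3408,-0.106,0,0,0.0043,-1],
  [-0.0726,0.3408,-0.106,0,0,0.0043,-1],
  [-0.0726,0.3408,-0.106,0,0,0.0043,-1],
])

```text
t: 25.52
eef_pos: [0.4889, 0.2998, 0.1196]
tcp_rot: [[-0.993, -0.121, 0.0], [-0.121, 0.993, -0.001], [-0.0, -0.001, -1.0]]
contact_force: [0.1, -0.2, -0.8]
width: 0.144
grasp_force: 30.0
```

```bash
python3 - <<'E'
from h import *
snap('wrist','g9');s=status.get_state();print(s['eef_pos'],s['width']*94,s['contact_force'],s['t'])
d=load('g9');g=d['color'][:,:,::-1]
u=proj(d,[.489,.301,.08]).astype(int);print(u)
cv2.imwrite('pics/g9c.png',cv2.resize(g[u[1]-80:u[1]+70,u[0]-100:u[0]+100],None,fx=4,fy=4,interpolation=3))
print(go([.489,.3008,.052],97).tolist())
E
```

```text
[0.48894987 0.29955562 0.11968732] 13.790224213993886 [ 0.69783198 -0.78515059 -0.26887941] 25.575
[320 220]
[-0.0002, 0.0013, 0.0677, -0.0012, 0.0001, -0.0016]
```

View pics/g9c.png

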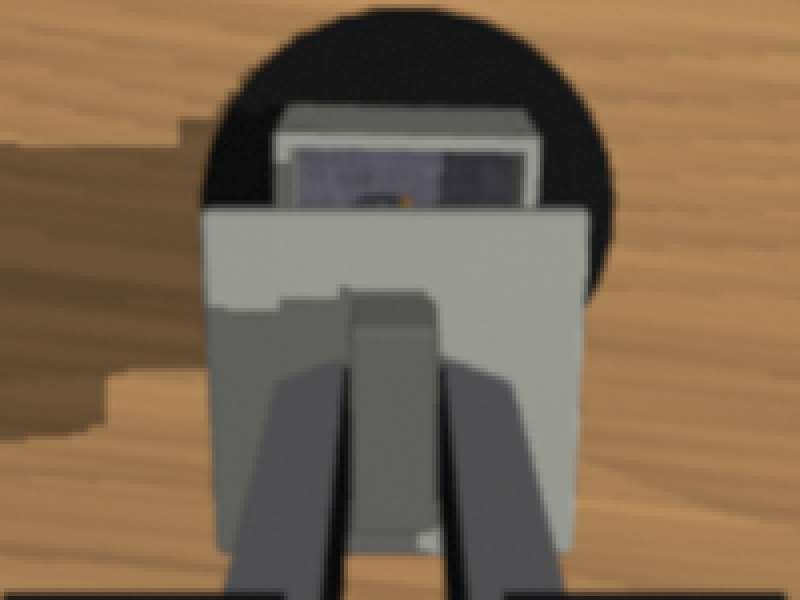

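```bash
python3 - <<'E'
from h import *
np.set_printoptions(precision=4,suppress=True)
d=load('g9');F=lambda p:(220+p[0]/4,140+p[1]/4)
t=np.array([atz(d,F(p),.04) for p in [(273,133),(544,133)]]);l=np.array([atz(d,F(p),.1164) for p in [(201,209),(590,209),(572,553),(217,553)]])
R=Rdown(97)
print(t,t.mean(0),np.linalg.norm(t[0]-t[1]));print(l,l.mean(0),np.linalg.norm(l[0]-l[1]))
print('tub centre est',t.mean(0)-R[:,0]*.030, 'lid est',l.mean(0), l[:2].mean(0)-R[:,0]*.032)
e=t[1]-t[0];print(np.degrees(np.arctan2(-e[0],e[1])));e=l[1]-l[0];print(np.degrees(np.arctan2(-e[0],e[1])))
E
```

```text
[[0.4629 0.2686 0.04  ]
 [0.4554 0.3294 0.04  ]] [0.4592 0.299  0.04  ] 0.06120153077792476
[[0.46   0.2644 0.1164]
 [0.4524 0.327  0.1164]
 [0.5154 0.3346 0.1164]
 [0.5231 0.2719 0.1164]] [0.4877 0.2994 0.1164] 0.06309366482678402
tub centre est [0.4889 0.3026 0.04  ] lid est [0.4877 0.2994 0.1164] [0.488  0.2996 0.1164]
6.976433234466984
6.986305098791444
```

Lid versus tub: the offset is about +1 mm in x and +2 mm in y. I'll apply it and lower in steps.

>>> drive_tool([
  [-0.0012,0.0021,0.03,0,0,0,-1],
  [-0.0012,0.0021,0.05,0,0,0,-1],
  [-0.0012,0.0021,0.06,0,0,0,-1],
  [-0.0012,0.0021,0.064,0,0,0,-1],
  [-0.0012,0.0021,0.067,0,0,0,-1],
  [-0.0012,0.0021,0.0685,0,0,0,-1],
  [-0.0012,0.0021,0.07,0,0,0,-1],
  [-0.0012,0.0021,0.07,0,0,0,-1],
])

```text
t: 26.58
eef_pos: [0.4898, 0.303, 0.0498]
tcp_rot: [[-0.993, -0.122, 0.0], [-0.122, 0.993, -0.001], [-0.0, -0.001, -1.0]]
contact_force: [0.4, 0.2, 0.3]
width: 0.144
grasp_force: 30.0
```

No force at 0.0498, below rim contact (0.054), so the plug is inside. Seat and release.

>>> drive_tool([
  [0,0,0.0008,0,0,0,-1],
  [0,0,0.0015,0,0,0,-1],
  [0,0,0.0015,0,0,0,-1],
])

```text
t: 26.95
eef_pos: [0.4898, 0.303, 0.0483]
tcp_rot: [[-0.993, -0.122, 0.0], [-0.122, 0.993, -0.001], [-0.0, -0.001, -1.0]]
contact_force: [-1.9, -1.1, 4.1]
width: 0.148
grasp_force: 30.0
```

>>> drive_tool([
  [0,0,0,0,0,0,0],
  [0,0,0,0,0,0,0],
  [0,0,0,0,0,0,0],
  [0,0,-0.03,0,0,0,1],
  [0,0,-0.08,0,0,0,1],
  [0,0,-0.13,0,0,0,1],
  [0,0,-0.15,0,0,0,1],
  [0,0,-0.15,0,0,0,1],
])

```text
t: 27.95
eef_pos: [0.4903, 0.3035, 0.1995]
tcp_rot: [[-0.993, -0.122, 0.002], [-0.122, 0.993, 0.001], [-0.002, 0.001, -1.0]]
contact_force: [-0.7, -0.3, -0.4]
width: 0.959
grasp_force: 0.0
```

```bash
python3 - <<'E'
from h import *
snap('wrist','h1');d=load('h1');g=d['color'][:,:,::-1]
s=status.get_state();print(s['eef_pos'],s['t'])
u=proj(d,[.489,.301,.04]).astype(int);print(u)
a=cv2.resize(g[u[1]-60:u[1]+60,u[0]-65:u[0]+65],None,fx=3,fy=3,interpolation=3)
snap('scene','h2');d=load('h2');g=d['color'][:,:,::-1]
u=proj(d,[.489,.301,.04]).astype(int);print(u)
b=cv2.resize(g[u[1]-30:u[1]+30,u[0]-30:u[0]+30],(360,360),interpolation=3)
v=proj(d,[.502,-.295,.06]).astype(int)
c=g[v[1]-45:v[1]+45,v[0]-65:v[0]+65]; 
cv2.imwrite('pics/h.png',np.hstack([a,b])); cv2.imwrite('pics/htray.png',c)
E
```

```text
[0.48970718 0.30317783 0.19815452] 28.0
[316 182]
[487 180]
```

View pics/h.png

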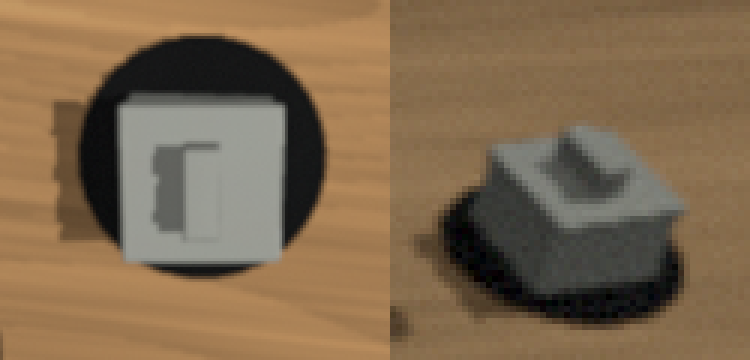

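Lid seated flat: left shows the plate square over the tub, right shows it sitting on the rim. Now fetch the mandrel.

```bash
python3 - <<'E'
from h import *
print(go([.508,-.2503,.22],7).tolist())
E
```

```text
[0.0489, -0.5514, -0.022, -0.0012, 0.0005, 1.5707]
```

View pics/htray.png

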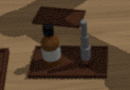

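Both are standing in the tray.

In the tool's units: 1.5707 rad / 4 = 0.3927.

>>> drive_tool([
  [0.0489,-0.5514,-0.022,0,0,0.3927,1],
  [0.0489,-0.5514,-0.022,0,0,0.3927,1],
  [0.0489,-0.5514,-0.022,0,0,0.3927,1],
  [0.0489,-0.5514,-0.022,0,0,0.3927,1],
  [0.0489,-0.5514,-0.022,0,0,0.3927,1],
  [0.0489,-0.5514,-0.022,0,0,0.3927,1],
  [0.0489,-0.5514,-0.022,0,0,0.3927,1],
  [0.0489,-0.5514,-0.022,0,0,0.3927,1],
  [0.0489,-0.5514,-0.022,0,0,0.3927,1],
  [0.0489,-0.5514,-0.022,0,0,0.3927,1],
  [0.0489,-0.5514,-0.022,0,0,0.3927,1],
  [0.0489,-0.5514,-0.022,0,0,0.3927,1],
])

```text
t: 29.55
eef_pos: [0.5085, -0.2487, 0.2201]
tcp_rot: [[-0.124, 0.992, -0.0], [0.992, 0.124, -0.0], [-0.0, -0.0, -1.0]]
contact_force: [0.1, 0.2, 0.2]
width: 0.999
grasp_force: 0.0
```

>>> drive_tool([
  [0,0,0,0,0,0,1],
  [0,0,0,0,0,0,1],
])

```text
t: 29.8
eef_pos: [0.5085, -0.2495, 0.2206]
tcp_rot: [[-0.123, 0.992, 0.001], [0.992, 0.123, -0.0], [-0.001, 0.0, -1.0]]
contact_force: [-0.2, -0.6, -0.8]
width: 1.001
grasp_force: 0.0
```

```bash
python3 - <<'E'
from h import *
print(go([.508,-.2503,.0985],7).tolist(),status.get_state()['tcp_rot'])
E
```

```text
[-0.0006, -0.0006, 0.1221, 0.0005, 0.0005, 0.0009] [[-1.22774877e-01  9.92434389e-01  5.59028024e-04]
 [ 9.92434405e-01  1.22775140e-01 -4.64778832e-04]
 [-5.29897240e-04  4.97735481e-04 -9.99999736e-01]]
```

>>> drive_tool([
  [-0.0006,-0.0006,0.05,0,0,0,0.5],
  [-0.0006,-0.0006,0.1,0,0,0,0.5],
  [-0.0006,-0.0006,0.122,0,0,0,0],
  [-0.0006,-0.0006,0.122,0,0,0,-1],
  [-0.0006,-0.0006,0.122,0,0,0,-1],
  [-0.0006,-0.0006,0.122,0,0,0,-1],
  [-0.0006,-0.0006,0.122,0,0,0,-1],
  [-0.0006,-0.0006,0.122,0,0,0,-1],
  [-0.0006,-0.0006,0.122,0,0,0,-1],
  [-0.0006,-0.0006,0.122,0,0,0,-1],
  [-0.0006,-0.0006,0.122,0,0,0,-1],
  [-0.0006,-0.0006,0.122,0,0,0,-1],
])

```text
t: 31.3
eef_pos: [0.5079, -0.251, 0.0988]
tcp_rot: [[-0.122, 0.993, 0.001], [0.993, 0.122, -0.001], [-0.001, 0.0, -1.0]]
contact_force: [-1.4, 0.9, 5.4]
width: 0.167
grasp_force: 30.0
```

```bash
python3 - <<'E'
from h import *
s=status.get_state();print(s['eef_pos'],s['width']*94,s['grasp_force'],s['contact_force'])
print(go([.5952,-.0766,.0995],7).tolist())
E
```

```text
[ 0.50785804 -0.25102852  0.09883433] 15.679242184917756 30.001390278339386 [-1.35704336  0.91806371  5.39177333]
[0.1625, 0.1079, -0.0007, 0.0005, 0.0008, -0.0002]
```

>>> drive_tool([
  [0,0,-0.03,0,0,0,-1],
  [0,0,-0.08,0,0,0,-1],
  [0,0,-0.11,0,0,0,-1],
  [0.03,0.02,-0.11,0,0,0,-1],
  [0.07,0.046,-0.11,0,0,0,-1],
  [0.11,0.073,-0.11,0,0,0,-1],
  [0.145,0.097,-0.11,0,0,0,-1],
  [0.1625,0.108,-0.11,0,0,0,-1],
  [0.1625,0.108,-0.08,0,0,0,-1],
  [0.1625,0.108,-0.04,0,0,0,-1],
  [0.1625,0.108,-0.015,0,0,0,-1],
  [0.1625,0.108,-0.005,0,0,0,-1],
])

```text
t: 32.8
eef_pos: [0.5943, -0.0772, 0.1023]
tcp_rot: [[-0.121, 0.993, -0.002], [0.993, 0.121, -0.001], [-0.001, -0.002, -1.0]]
contact_force: [0.3, -0.3, -1.9]
width: 0.164
grasp_force: 30.0
```

>>> drive_tool([
  [0,0,0.002,0,0,0,-1],
  [0,0,0.004,0,0,0,-1],
  [0,0,0.004,0,0,0,-1],
])

```text
t: 33.17
eef_pos: [0.5955, -0.0765, 0.1001]
tcp_rot: [[-0.122, 0.993, 0.001], [0.993, 0.122, -0.001], [-0.001, 0.001, -1.0]]
contact_force: [0.0, 0.9, -2.4]
width: 0.163
grasp_force: 30.0
```

>>> drive_tool([
  [0,0,0.0007,0,0,0,-1],
  [0,0,0.0007,0,0,0,-1],
  [0,0,0.0007,0,0,0,0.3],
  [0,0,0.0007,0,0,0,0.6],
  [0,0,0.0007,0,0,0,0.8],
  [0,0,0.0007,0,0,0,1],
  [0,0,-0.05,0,0,0,1],
  [0,0,-0.1,0,0,0,1],
  [0,0,-0.13,0,0,0,1],
  [0,0,-0.13,0,0,0,1],
  [0,0,-0.13,0,0,0,1],
])

```text
t: 34.55
eef_pos: [0.5949, -0.0762, 0.2288]
tcp_rot: [[-0.122, 0.993, -0.0], [0.993, 0.122, -0.0], [-0.0, -0.0, -1.0]]
contact_force: [0.2, -0.2, 0.8]
width: 0.994
grasp_force: 0.0
```

```bash
python3 - <<'E'
from h import *
print(go([.498,-.34,.23],7).tolist(),go([.498,-.34,.0888],7).tolist())
E
```

```text
[-0.25, -0.1283, -0.001, -0.0005, 0.0004, -0.0] [-0.25, -0.1282, 0.1402, -0.0005, 0.0004, -0.0]
```

>>> drive_tool([
  [-0.25,-0.128,0,0,0,0,1],
  [-0.25,-0.128,0,0,0,0,1],
  [-0.25,-0.128,0,0,0,0,1],
  [-0.25,-0.128,0,0,0,0,1],
  [-0.25,-0.128,0,0,0,0,1],
  [-0.25,-0.128,0,0,0,0,1],
  [-0.25,-0.128,0.05,0,0,0,1],
  [-0.25,-0.128,0.1,0,0,0,0.8],
  [-0.25,-0.128,0.14,0,0,0,0.5],
  [-0.25,-0.128,0.14,0,0,0,0.2],
])

```text
t: 35.8
eef_pos: [0.4974, -0.3383, 0.0869]
tcp_rot: [[-0.122, 0.992, -0.005], [0.992, 0.122, 0.002], [0.002, -0.004, -1.0]]
contact_force: [-0.3, 0.1, 1.2]
width: 0.723
grasp_force: 0.0
```

>>> drive_tool([
  [0,0,0,0,0,0,-1],
  [0,0,0,0,0,0,-1],
  [0,0,0,0,0,0,-1],
  [0,0,0,0,0,0,-1],
  [0,0,0,0,0,0,-1],
  [0,0,0,0,0,0,-1],
  [0,0,0,0,0,0,-1],
])

```text
t: 36.67
eef_pos: [0.4988, -0.3404, 0.09]
tcp_rot: [[-0.122, 0.993, 0.001], [0.993, 0.122, -0.001], [-0.001, 0.001, -1.0]]
contact_force: [0.1, 1.1, 5.3]
width: 0.292
grasp_force: 30.0
```

```bash
python3 - <<'E'
from h import *
s=status.get_state();print(s['eef_pos'],s['width']*94,s['grasp_force'],s['contact_force'])
print(go([.5857,-.0045,.0905],7).tolist())
E
```

```text
[ 0.49879129 -0.34044437  0.09000133] 27.476128864410406 30.00068038702011 [0.14574822 1.14822114 5.30952152]
[0.3229, 0.1271, -0.0008, 0.0008, 0.0011, -0.0002]
```

>>> drive_tool([
  [0,0,-0.03,0,0,0,-1],
  [0,0,-0.08,0,0,0,-1],
  [0,0,-0.13,0,0,0,-1],
  [0,0,-0.175,0,0,0,-1],
  [0.03,0.012,-0.175,0,0,0,-1],
  [0.07,0.028,-0.175,0,0,0,-1],
  [0.12,0.047,-0.175,0,0,0,-1],
  [0.17,0.067,-0.175,0,0,0,-1],
  [0.22,0.087,-0.175,0,0,0,-1],
  [0.27,0.106,-0.175,0,0,0,-1],
  [0.305,0.12,-0.175,0,0,0,-1],
  [0.323,0.127,-0.175,0,0,0,-1],
])

```text
t: 38.17
eef_pos: [0.5854, -0.002, 0.264]
tcp_rot: [[-0.124, 0.992, -0.0], [0.992, 0.124, -0.001], [-0.001, -0.0, -1.0]]
contact_force: [0.8, -0.8, -1.1]
width: 0.289
grasp_force: 30.0
```

>>> drive_tool([
  [0,0,0,0,0,0,-1],
  [0,0,0.05,0,0,0,-1],
  [0,0,0.1,0,0,0,-1],
  [0,0,0.14,0,0,0,-1],
  [0,0,0.16,0,0,0,-1],
  [0,0,0.17,0,0,0,-1],
  [0,0,0.172,0,0,0,-1],
  [0,0,0.172,0,0,0,-1],
])

```text
t: 39.17
eef_pos: [0.5859, -0.0043, 0.0934]
tcp_rot: [[-0.122, 0.993, 0.002], [0.993, 0.122, -0.001], [-0.001, 0.002, -1.0]]
contact_force: [0.1, 0.5, -1.3]
width: 0.289
grasp_force: 30.0
```

>>> drive_tool([
  [0,0,0.001,0,0,0,-1],
  [0,0,0.0022,0,0,0,-1],
  [0,0,0.0022,0,0,0,-1],
])

```text
t: 39.55
eef_pos: [0.5858, -0.0042, 0.091]
tcp_rot: [[-0.122, 0.993, 0.001], [0.993, 0.122, -0.0], [-0.001, 0.001, -1.0]]
contact_force: [-2.3, 0.3, 8.3]
width: 0.292
grasp_force: 30.0
```

Contact made. Release, lift clear, and check.

>>> drive_tool([
  [0,0,0,0,0,0,0.3],
  [0,0,0,0,0,0,0.6],
  [0,0,0,0,0,0,0.8],
  [0,0,0,0,0,0,1],
  [0,0,-0.05,0,0,0,1],
  [0,0,-0.1,0,0,0,1],
  [0,0,-0.16,0,0,0,1],
  [0,0,-0.2,0,0,0,1],
  [-0.1,0,-0.25,0,0,0,1],
  [-0.1,0,-0.25,0,0,0,1],
  [-0.1,0,-0.25,0,0,0,1],
  [-0.1,0,-0.25,0,0,0,1],
])

```text
t: 41.05
eef_pos: [0.5973, -0.1028, 0.3399]
tcp_rot: [[-0.122, 0.993, -0.0], [0.993, 0.122, -0.0], [-0.0, -0.0, -1.0]]
contact_force: [-0.3, -0.3, -0.8]
width: 1.0
grasp_force: 0.0
```

```bash
python3 - <<'E'
from h import *
snap('wrist','z1');snap('scene','z2')
a=load('z1')['color'][60:260,220:420,::-1];b=load('z2')['color'][150:310,330:530,::-1]
cv2.imwrite('pics/z.png',np.hstack([cv2.resize(a,(400,400),interpolation=3),cv2.resize(b,(400,400),interpolation=3)]))
E
```

```text
(no output)
```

View pics/z.png

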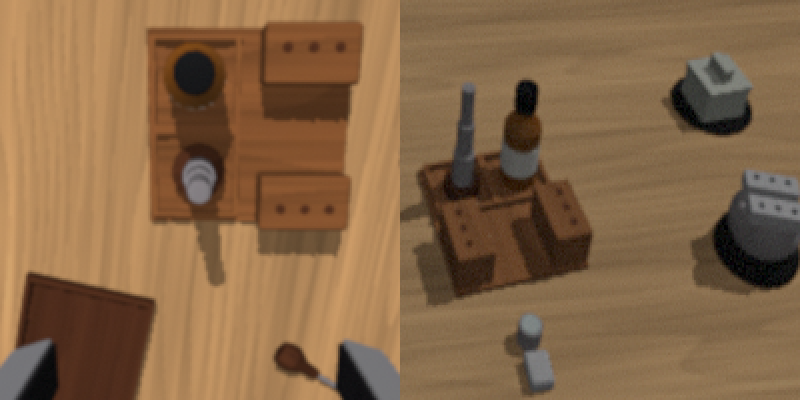

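The bottle and mandrel stand in their own bays. The closed tub is on the mat, and the vise, graver and loupe are undisturbed.

```bash
python3 -c "
from plant import env; print(env.close_job())"
```

```text
the job is handed in; nothing more can be done
None
```

The job is done and handed in at about 41 s: the tub is on the mat with its lid seated, the bottle and mandrel are back upright in their own bays, and the vise, graver and loupe were left alone.

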